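# Reach the small scoop at the back of a full hook

### The job

The small measuring scoop hangs at the back of the full hook, behind the large and the medium one. Hang those two on the empty spare hook, then take the small scoop and stand it bowl down in the sugar jar. The spare hook has been left turned to one side and too high or too low, so feel for it and work gently: do not push or knock against the stands, drop a scoop, put the front two down anywhere else, push the jar about or disturb the things standing around.

Things in the scene. Friction and masses are not known exactly. Their poses are not given: they have to be found in the camera images.
- full_stand: fixed hook stand with the three scoops: wooden base 136 mm across, telescopic steel post 14 mm thick, 200 high. Origin: post axis at worktop level. A level 7 mm bar, its axis 190 mm up (top 193.5), runs from the post 119 mm towards the stand's -x; its end turns up, 10 mm above the bar's top. To pass the tip an eye's origin must be 11 to 19 mm above the bar's top, within 3 mm sideways.
- spare_stand: same stand, hook empty; origin and axes alike. Its arm sits on a sliding tube and swivel and is NOT measured: bar axis from 172 to 208 mm up, turned up to 0.3 rad either way about the post axis (tip up to 35 mm sideways). This entry gives the post only: find the bar's height and side by touch or sight. It stays as set, springs about 1 mm per 7 N. Limits: 12 N by a scoop, 20 N by a finger.
- large_scoop: steel scoop, 75 g: bowl 56 mm wide, 27 deep, bottom 140 below the origin; stalk of two 6 mm wires widening to a closed eye. 1st or 2nd from the front. Origin: underside of the eye's crown, where the bar bears; wire ends 6 mm above it. z up the stalk, y across the eye, bowl opens to -x. Eye 14 mm wide, 27 high inside, 26 wide outside; straight sides 9 to 21 mm below the origin: pinch there along y.
- medium_scoop: steel scoop, 60 g, bowl 46 mm wide, 24 deep, bottom 127 below the origin; eye, origin and axes as the large one. 1st or 2nd from the front. Scoops hang about 33 mm apart (96, 63 and 30 mm from the post axis); keep at least 33 mm between them and from the post on the spare hook too, as the bowls reach 16 mm towards the post.
- small_scoop: steel scoop, 45 g, bowl 34 mm wide, 18 deep, bottom 112 below the origin; eye, origin and axes as the large one. Hangs at the back of the full hook, nearest its post. Bowl within 9 mm before and 11 mm behind the stalk's plane.
- small_scoop_bowl (a point): centre of the small scoop's bowl, 95 mm below its origin along the stalk
- sugar_jar: squat ribbed glass jar, 92 mm across, 74 high, open top, loose, 0.42 kg. Origin: centre of its underside; mouth about 46 mm wide inside; the scoop goes down through the sugar without resistance to the inner floor, 5 mm up.
- mug: green and white mug, 99 mm high, bystander; origin at the middle of its underside
- salt_shaker: salt shaker with a grey cap, 44 mm across, 90 mm high, bystander; origin at the middle of its underside
- spice_jar: spice jar with a dark cap, 44 mm across, 105 mm high, bystander; origin at the middle of its underside
- tea_box: carton of tea bags 68 x 122 x 77 mm, bystander; origin at the middle of its underside

How it is judged:
By the outcome, as a careful person would: the job done as asked, in the order asked, and still so for the second after the job is handed in, with the robot touching nothing.
It also fails if it takes over 72 s, if anything falls off the work surface, if the arm or the gripper's body presses on something with over 40 N, if the wrist force passes 120 N, or if a joint passes its speed limit or range.

### The arm

A 6-joint arm with a two-finger parallel gripper is mounted at the origin on a cart in front of the work surface, level with it; the furniture and walls round the work are solid. World frame = base frame: x ahead of the robot, y to its left, z up, the work surface at z = 0. Lengths are in mm, angles in rad, forces in N, time in s.
With the tool pointing down it reaches from about 350 to 1000 mm from the base axis. Payload 7.1 kg.
Tool frame: the origin (TCP) lies at the very end of the fingers, on their centre line; the grasp point (between the pads) lies 19 mm behind it; z points along the fingers, y is the line along which they close (so a half turn about z gives the same grasp; the last joint's range is limited). The gripper opens to 85 mm and grips with 20 to 120 N. Pads are 22 mm wide; open, the fingers measure 114 mm over their backs; the gripper's body (76 mm by 85 mm) begins 54 mm behind the grasp point. The pads swing forward as they close: fully open they stand 13 mm farther back than shut.
Start: joints at [-1.292, 0.423, 1.63, -0, 1.089, -0.019], TCP at [183.404, -597.468, 231.319] pointing down, gripper open.
Joint ranges: [-3, 3], [-0.9, 2.11], [0.09, 2.58], [-1.31, 4.45], [0.11, 2.69], [-2.54, 2.54]. Speed limits (rad/s): [2.39, 2.39, 3.01, 3.14, 3.14, 3.14].

### API

Orientations are given as a unit quaternion [w, x, y, z].
In Python, from cell import sensors, eyes, job gives the robot as it stands.
- The arm moves only by the tool creep_tool, called as name(argument=value, ...) on one line, values as JSON. Schema: {"type":"object","properties":{"rows":{"type":"string"},"grip_n":{"type":"number"},"only":{"type":"string"},"quiet":{"type":"boolean"},"lines":{"type":"string"}},"required":["rows"],"additionalProperties":false}. rows is a string of 1 to 12 rows, parted by a bar, with the numbers parted by spaces; each row has 5 numbers: dx, dy, dz in mm, then a turn about the tool's z in rad, then the finger opening in mm; each row is the pose to reach, as a shift and turn from the pose commanded when the call began, along the tool's axes at that moment; what a row does not reach only later rows make up. A row lasts 1/8 s, in which the tool goes at most 62.5 mm and 0.188 rad, less where a joint would pass 70% of its speed; a pose out of reach is approached as far as the arm can. The fingers move at their own pace and stop on an object; grip_n is the grip in N (left out, the last holds). Time passes only in rows, so rows that do not move let the fingers close. The tool returns the time, the measured TCP pose, the force, the opening and the grip force at its end. only (a regular expression) keeps the lines of the reply that match it, lines (a string "A,B") keeps lines A to B, and quiet returns only ok. Input that does not fit is refused with a message, and nothing moves.
- sensors.get_state(): the state, without advancing time (a new reading comes with each control period).
- eyes.get_image(name): name is "scene" or "top" or "wrist"; returns a dict with "frame" (480x640x3 uint8, red, green, blue), "z_map" (480x640 float32, mm along the optical axis (not along the pixel's ray), 0 where there is no reading), "K" (3x3 intrinsics, pixels), "pose" (4x4, takes a point from camera to world coordinates). Camera axes: x right, y down, z forward; pixel columns grow to the right and rows downward; lengths in mm; the calibration is good to about 2 mm. The wrist camera is an equidistant fisheye: a pixel r from the principal point sees the ray r / f radians off the axis. A picture is of the moment at which its call begins.
- job.job_done(): hands the job in; it is judged then, once.
The state is a dict: "time": time; "joint_pos": joint angles; "dq": joint speeds; "tau": joint torques, N m; "position": TCP position; "tcp_rot": TCP orientation; "wrist_force": force on the tool from outside, world axes, zero at the start; "moment": the same for the moment, N m; "grip_width": finger opening in mm; "finger_force": force on a finger pad.
Only numpy, scipy, OpenCV 4.12 (cv2) and the standard library are available. Lean on these libraries where they do the work, as an engineer would, in place of code of your own. Each camera call takes 0.05 s, during which the arm holds its last target. There are 200 camera calls.

## Working session

There is one attempt and no reset: what is moved stays moved. The work goes in short steps, Python scripts to look and compute and a tool call to move; the robot and the scene stay as the last step left them, time stands still between calls to the robot, and variables do not carry over. Pictures are saved under pics/ and viewed, at most 10 in all, crops included, and the job is handed in when it is done.

```bash
ls; mkdir -p pics; python3 - <<'E'
from cell import sensors, eyes
import cv2,numpy as np
s=sensors.get_state();print({k:np.round(v,3).tolist() for k,v in s.items()})
for n in("scene","top","wrist"):
    d=eyes.get_image(n);np.savez(f"{n}0.npz",**d);cv2.imwrite(f"pics/{n}0.png",d["frame"][:,:,::-1]);print(n,d["K"].round(1).tolist(),d["pose"].round(3).tolist())
a=[cv2.imread(f"pics/{n}0.png") for n in("scene","top")]
E
```

```text
pics
{'time': 0.0, 'joint_pos': [-1.292, 0.424, 1.631, 0.0, 1.089, -0.019], 'dq': [-0.001, -0.001, -0.001, 0.0, 0.001, -0.001], 'tau': [0.001, -55.738, -28.174, 0.0, 0.007, -0.0], 'position': [183.236, -596.933, 230.524], 'tcp_rot': [-0.001, 0.989, 0.148, -0.0], 'wrist_force': [0.037, 0.169, 0.947], 'moment': [-0.052, 0.026, -0.031], 'finger_force': 0.0, 'grip_width': 85.2}
scene [[561.0, 0.0, 315.0], [0.0, 561.0, 239.9], [0.0, 0.0, 1.0]] [[-0.811, -0.424, 0.403, 204.669], [-0.585, 0.598, -0.548, 514.097], [-0.009, -0.68, -0.733, 888.861], [0.0, 0.0, 0.0, 1.0]]
top [[523.0, 0.0, 325.7], [0.0, 523.0, 237.1], [0.0, 0.0, 1.0]] [[-0.005, -0.982, 0.187, 444.859], [-1.0, 0.001, -0.02, -45.082], [0.02, -0.187, -0.982, 1173.598], [0.0, 0.0, 0.0, 1.0]]
wrist [[371.6, 0.0, 327.1], [0.0, 371.6, 240.9], [0.0, 0.0, 1.0]] [[0.293, -0.922, -0.254, 249.364], [-0.956, -0.282, -0.076, -578.844], [-0.002, 0.265, -0.964, 372.585], [0.0, 0.0, 0.0, 1.0]]
```

View pics/scene0.png

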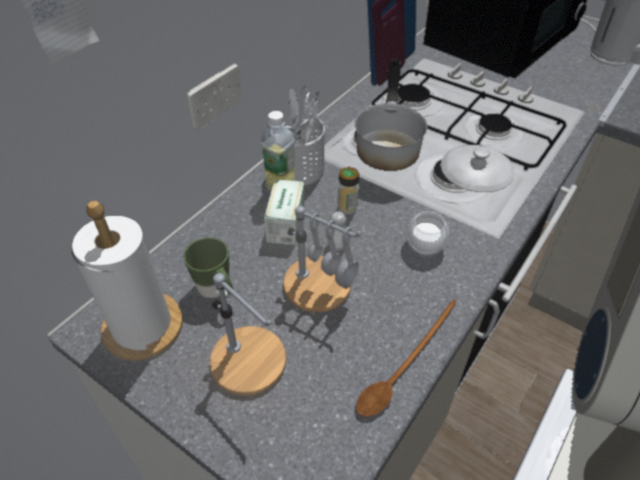

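View pics/top0.png

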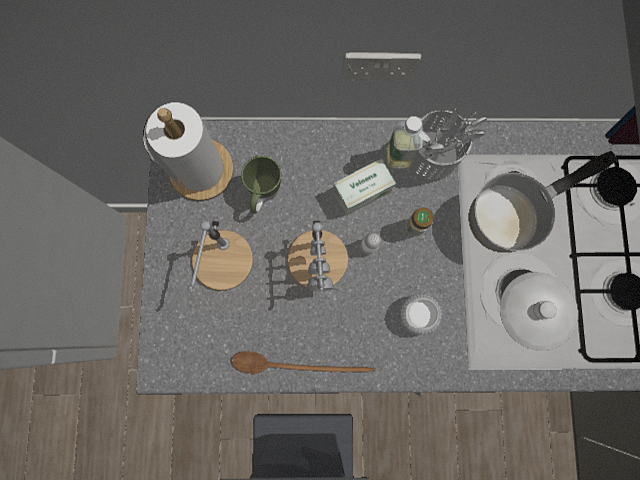

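The scene shows the full stand (top image base about (318,258), three scoops on its bar). The spare stand is at (222,260) with its bar running down-left to about (193,283). The jar is at (420,315), the salt shaker (372,242), spice jar (421,220), mug (260,180) and tea box (365,190). Next I measure with the depth maps.

```bash
cat > h.py <<'E'
import numpy as np,cv2
def cloud(d):
    K,P,z=d["K"],d["pose"],d["z_map"].astype(float)
    v,u=np.mgrid[0:480,0:640]
    c=np.stack([(u-K[0,2])/K[0,0]*z,(v-K[1,2])/K[1,1]*z,z],-1)
    w=c@P[:3,:3].T+P[:3,3]; w[z<=0]=np.nan
    return w
def proj(d,p):
    P=d["pose"];c=P[:3,:3].T@(np.asarray(p,float)-P[:3,3]);q=d["K"]@c;return q[:2]/q[2]
E
python3 - <<'E'
from h import *
for n in("top","scene"):
    d=np.load(n+"0.npz");w=cloud(d);f=d["frame"].astype(int)
    print(n,"table z",np.nanmedian(w[...,2][(abs(w[...,2])<20)]))
    wood=(f[...,0]-f[...,2]>50)&(abs(w[...,2]-15)<25)&(w[...,0]>280)
    k,lab,st,ce=cv2.connectedComponentsWithStats(wood.astype(np.uint8))
    for i in range(1,k):
        if st[i,4]>300:
            p=w[lab==i];(c,r)=cv2.minEnclosingCircle(p[:,:2].astype(np.float32));print("wood",ce[i].round(),c,r,np.median(p[:,2]))
    m=(w[...,2]>140)&(w[...,2]<235)&(w[...,0]>250)&(w[...,0]<560)&(w[...,1]>-150)&(w[...,1]<260)
    k,lab,st,ce=cv2.connectedComponentsWithStats(m.astype(np.uint8),connectivity=8)
    for i in range(1,k):
        if st[i,4]>3:
            p=w[lab==i]; print("hi",ce[i].round(),len(p)); 
            o=np.argsort(p[:,0])
            for q in p[o][::max(1,len(p)//14)]:print("   ",q.round(0))
    # jar etc: by height
    m=(w[...,2]>40)&(w[...,2]<130)&(w[...,0]>250)&(w[...,0]<620)&(w[...,1]<230)&(w[...,1]>-300)
    k,lab,st,ce=cv2.connectedComponentsWithStats(m.astype(np.uint8))
    for i in range(1,k):
        if st[i,4]>40:
            p=w[lab==i];print("obj",ce[i].round(),len(p),np.nanmin(p,0).round(),np.nanmax(p,0).round())
E
```

```text
top table z 0.4108622572002787
wood [217. 176.] (827.3736572265625, 213.77374267578125) 75.22444152832031 12.4078734593636
wood [226. 263.] (615.672119140625, 161.68731689453125) 67.35995483398438 16.195514646643232
wood [335. 256.] (621.00537109375, -72.84793090820312) 62.346012115478516 16.180235825224486
wood [279. 364.] (384.2198181152344, -19.51873779296875) 153.6784210205078 9.843851903680388
hi [193. 282.] 64
    [531. 179. 222.]
    [533. 182. 219.]
    [535. 183. 222.]
    [536. 179. 210.]
    [538. 179. 211.]
    [540. 179. 208.]
    [542. 181. 208.]
    [543. 180. 208.]
    [545. 178. 208.]
    [547. 177. 211.]
    [549. 180. 208.]
    [551. 177. 206.]
    [553. 177. 206.]
    [555. 178. 207.]
    [556. 176. 208.]
    [558. 180. 208.]
hi [320. 281.] 114
    [530. -54. 203.]
    [534. -52. 200.]
    [539. -58. 192.]
    [542. -56. 192.]
    [546. -54. 194.]
    [549. -51. 144.]
    [552. -52. 194.]
    [552. -49. 169.]
    [553. -58. 198.]
    [553. -62. 195.]
    [554. -66. 188.]
    [555. -52. 198.]
    [556. -66. 190.]
    [557. -51. 195.]
    [559. -54. 192.]
obj [312. 
[... 890 characters left out ...]
51. 155.]
    [551. -55. 162.]
    [552. -56. 159.]
    [552. -50. 155.]
    [553. -63. 167.]
    [553. -57. 162.]
    [554. -50. 147.]
    [554. -43. 176.]
    [555. -63. 176.]
    [556. -58. 164.]
hi [263. 320.] 90
    [530. 183. 220.]
    [532. 181. 224.]
    [533. 183. 213.]
    [534. 185. 221.]
    [536. 186. 216.]
    [540. 183. 210.]
    [542. 183. 212.]
    [545. 182. 209.]
    [547. 181. 214.]
    [549. 179. 212.]
    [551. 175. 209.]
    [552. 179. 212.]
    [554. 179. 211.]
    [557. 177. 211.]
    [559. 174. 211.]
obj [428. 231.] 1183 [ 447. -300.   40.] [ 534. -226.   79.]
obj [317. 252.] 131 [611. -67.  82.] [620. -33. 130.]
obj [340. 268.] 890 [539. -84.  55.] [599. -27. 129.]
```

```bash
python3 - <<'E'
import cv2,numpy as np
a=cv2.imread("pics/scene0.png")[185:395,190:450];a=cv2.resize(a,None,fx=2.4,fy=2.4,interpolation=cv2.INTER_CUBIC)
b=cv2.imread("pics/top0.png")[205:305,180:350];b=cv2.resize(b,None,fx=2.4,fy=2.4,interpolation=cv2.INTER_CUBIC)
b=cv2.resize(cv2.imread("pics/top0.png")[210:300,180:350],None,fx=4.6,fy=4.6,interpolation=cv2.INTER_CUBIC)
cv2.imwrite("pics/s1.png",a);cv2.imwrite("pics/t1.png",b);print(a.shape,b.shape)
E
```

```text
(504, 624, 3) (414, 782, 3)
```

```bash
python3 - <<'E'
from h import *
W={n:cloud(np.load(n+"0.npz")) for n in("top","scene")}
for n,w in W.items():
  for nm,y0,y1 in(("full",-90,-20),("spare",130,220)):
    m=(w[...,0]>500)&(w[...,0]<700)&(w[...,1]>y0)&(w[...,1]<y1)
    p=w[m]
    print(n,nm)
    for a,b in((25,60),(60,100),(100,140),(140,180)):
        q=p[(p[:,2]>a)&(p[:,2]<b)&(p[:,0]>(602 if nm=="full" else 560))]
        if len(q):print("  post z",a,b,len(q),np.median(q,0).round(1),np.ptp(q,0).round())
    for x in range(525,690,8):
        q=p[(p[:,0]>=x)&(p[:,0]<x+8)&(p[:,2]>170)]
        if len(q):print("  bar x",x,len(q),np.median(q,0).round(1),"zmin/max",q[:,2].min().round(),q[:,2].max().round(),"y",q[:,1].min().round(),q[:,1].max().round())
  w2=w[(w[...,2]>55)&(w[...,2]<85)&(w[...,0]>430)&(w[...,0]<560)&(w[...,1]<-200)&(w[...,1]>-320)]
  (c,r)=cv2.minEnclosingCircle(w2[:,:2].astype(np.float32));print("jar",c,r)
E
```

```text
top full
  post z 25 60 1 [657.4 -56.2  25.3] [0. 0. 0.]
  post z 60 100 22 [615.7 -45.   88.5] [33. 27. 23.]
  post z 100 140 123 [625.8 -45.1 116.1] [65. 31. 37.]
  post z 140 180 29 [619.4 -47.  165.6] [32. 23. 35.]
  bar x 525 7 [532.  -56.1 202.6] zmin/max 198.0 203.0 y -58.0 -52.0
  bar x 533 16 [537.4 -55.2 195.4] zmin/max 191.0 203.0 y -58.0 -52.0
  bar x 541 16 [545.3 -55.3 192.4] zmin/max 189.0 194.0 y -58.0 -52.0
  bar x 549 48 [553.5 -53.4 194.4] zmin/max 170.0 199.0 y -66.0 -43.0
  bar x 557 21 [559.4 -54.4 193.5] zmin/max 188.0 196.0 y -66.0 -45.0
  bar x 565 18 [569.1 -52.5 191.4] zmin/max 189.0 195.0 y -56.0 -51.0
  bar x 573 15 [576.6 -52.6 191.1] zmin/max 188.0 195.0 y -56.0 -51.0
  bar x 581 48 [586.7 -52.5 192.8] zmin/max 171.0 201.0 y -64.0 -39.0
  bar x 589 21 [591.2 -52.6 193.8] zmin/max 186.0 198.0 y -64.0 -43.0
  bar x 597 17 [601.1 -50.7 191.7] zmin/max 190.0 197.0 y -55.0 -49.0
  bar x 605 14 [608.7 -50.7 193. ] zmin/max 190.0 196.0 y -55.0 -49.0
  bar x 613 42 [619.4 -48.8 191.6] zmin/max 171.0 202.0 y -62.0 -37.0
  bar x 621 30 [623.3 -51.7 194.7] zmin/ma
[... 3978 characters left out ...]
.0 176.0
  bar x 589 22 [592.7 172.3 211.2] zmin/max 208.0 215.0 y 167.0 175.0
  bar x 597 20 [601.2 170.  211.6] zmin/max 208.0 214.0 y 167.0 173.0
  bar x 605 17 [609.3 168.9 211. ] zmin/max 208.0 213.0 y 165.0 171.0
  bar x 613 25 [616.8 167.  211.2] zmin/max 208.0 214.0 y 162.0 170.0
  bar x 621 23 [625.3 165.4 210.9] zmin/max 208.0 215.0 y 160.0 168.0
  bar x 629 19 [633.  164.7 212.5] zmin/max 208.0 216.0 y 161.0 167.0
  bar x 637 65 [642.7 162.5 212.4] zmin/max 182.0 219.0 y 153.0 168.0
  bar x 645 122 [647.9 163.2 207.4] zmin/max 170.0 220.0 y 152.0 170.0
  bar x 653 20 [654.6 163.9 216.5] zmin/max 198.0 220.0 y 155.0 168.0
jar (490.8810119628906, -269.932861328125) 42.26979446411133
```

View pics/s1.png

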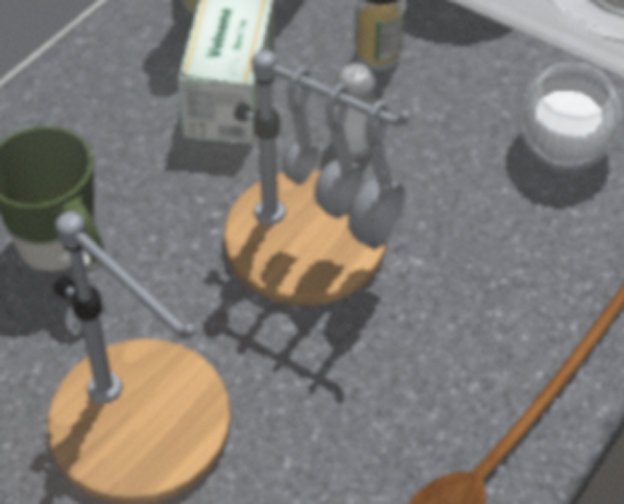

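View pics/t1.png

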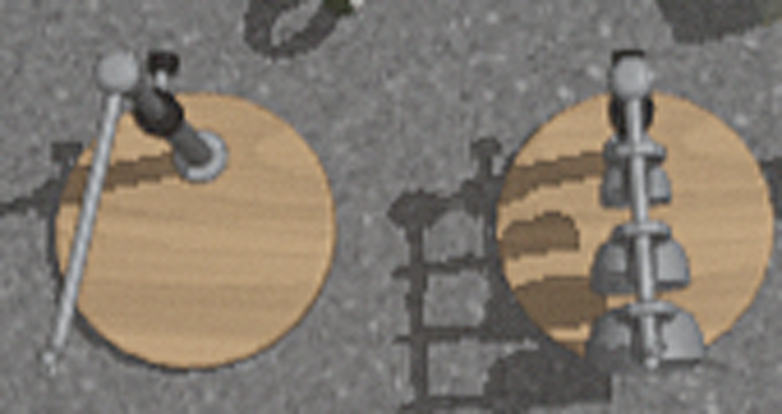

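Full hook, front to back: large (about x 553, y -54), medium (587, -52), small (619, -50). Its bar slopes by 0.061 and its top is at about 193. The spare bar's top is about 18.4 mm higher (about 211.5), yaw -0.188, tip about (531, 183). The jar is at (491, -270).

```bash
cat > go.py <<'E'
# usage: go.py x y z yaw -> shift in the current tool axes
import sys,numpy as np
from scipy.spatial.transform import Rotation as R
from cell import sensors
s=sensors.get_state();q=s["tcp_rot"];M=R.from_quat([q[1],q[2],q[3],q[0]]).as_matrix()
t=np.array([float(a) for a in sys.argv[1:4]]);p=np.array(s["position"])
yaw=np.arctan2(M[1,0],M[0,0]);dy=(yaw-float(sys.argv[4])+np.pi)%(2*np.pi)-np.pi
print("shift",(M.T@(t-p)).round(1),"turn",round(dy,3),"pos",p.round(1),"yaw",round(yaw,3),"tilt",M[:,2].round(4),"F",np.round(s["wrist_force"],1),"w",round(s["grip_width"],1),"t",s["time"],"j6",round(s["joint_pos"][5],2))
E
python3 go.py 555 -54.1 300 0.061
```

```text
shift [ 514.7 -410.1  -68.8] turn 0.237 pos [ 183.3 -597.1  230.7] yaw 0.298 tilt [-3.0e-04  1.2e-03 -1.0e+00] F [ 0.9 -0.2  0.8] w 85.7 t 0.15 j6 -0.02
```

creep_tool(rows="0 0 -60 0 50 | 50 -40 -69 0.1 50 | 100 -80 -69 0.237 50 | 148 -118 -69 0.237 50 | 196 -156 -69 0.237 50 | 244 -194 -69 0.237 50 | 292 -232 -69 0.237 50 | 340 -270 -69 0.237 50 | 388 -308 -69 0.237 50 | 436 -346 -69 0.237 50 | 480 -382 -69 0.237 50 | 515 -410 -69 0.237 50", grip_n=40)

```text
time: 1.65
position: [556.3, -52.2, 300.1]
tcp_rot: [-0.0, 1.0, 0.031, -0.0]
wrist_force: [0.3, -0.5, 0.4]
grip_width: 49.7
finger_force: 0.0
```

creep_tool(rows="0 0 0 0 50 | 0 0 0 0 50")

```text
time: 1.9
position: [554.9, -54.4, 299.9]
tcp_rot: [0.0, 1.0, 0.031, -0.001]
wrist_force: [-1.0, 0.1, 0.4]
grip_width: 49.9
finger_force: 0.0
```

```bash
python3 go.py 553.5 -54.1 215 0.061; python3 - <<'E'
from cell import eyes
import numpy as np,cv2
d=eyes.get_image("wrist");np.savez("w1.npz",**d);cv2.imwrite("pics/w1.png",d["frame"][:,:,::-1])
E
```

```text
shift [-1.3 -0.4 84.9] turn 0.0 pos [554.9 -54.4 299.9] yaw 0.061 tilt [-1.1e-03 -2.0e-04 -1.0e+00] F [-1.   0.1  0.4] w 49.9 t 1.9 j6 1.39
```

View pics/w1.png

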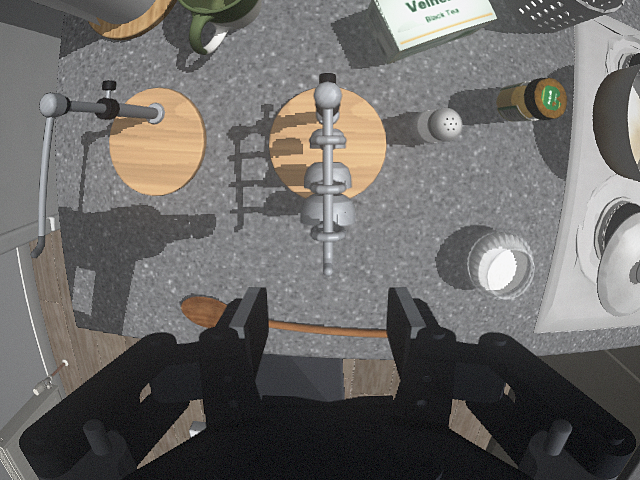

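```bash
cat >> h.py <<'E'
def fcloud(d):
    K,P,z=d["K"],d["pose"],d["z_map"].astype(float)
    v,u=np.mgrid[0:480,0:640];x=(u-K[0,2])/K[0,0];y=(v-K[1,2])/K[1,1]
    r=np.hypot(x,y)+1e-9;k=np.tan(np.minimum(r,1.5))/r
    c=np.stack([x*k*z,y*k*z,z],-1);w=c@P[:3,:3].T+P[:3,3];w[z<=0]=np.nan
    return w
E
python3 - <<'E'
from h import *
w=fcloud(np.load("w1.npz"))
for nm,y0,y1 in(("full",-85,-20),("spare",140,220)):
    m=(w[...,0]>500)&(w[...,0]<700)&(w[...,1]>y0)&(w[...,1]<y1)&(w[...,2]>165)&(w[...,2]<230)
    p=w[m]
    print(nm,len(p))
    for x in range(525,665,8):
        q=p[(p[:,0]>=x)&(p[:,0]<x+8)]
        if len(q):print("  bar x",x,len(q),np.median(q,0).round(1),"z",q[:,2].min().round(),q[:,2].max().round(),"y",q[:,1].min().round(),q[:,1].max().round())
E
```

```text
full 3206
  bar x 525 2 [532.5 -57.8 200.3] z 200.0 201.0 y -58.0 -58.0
  bar x 533 127 [538.  -56.9 200. ] z 191.0 204.0 y -60.0 -54.0
  bar x 541 119 [544.7 -56.9 192.7] z 190.0 197.0 y -60.0 -53.0
  bar x 549 108 [552.9 -55.9 192.3] z 166.0 197.0 y -63.0 -46.0
  bar x 557 470 [560.3 -56.  192.5] z 165.0 200.0 y -68.0 -43.0
  bar x 565 118 [569.1 -55.4 192.3] z 189.0 194.0 y -59.0 -52.0
  bar x 573 112 [577.  -54.6 192.3] z 189.0 194.0 y -58.0 -51.0
  bar x 581 117 [585.2 -54.  192.3] z 189.0 196.0 y -58.0 -43.0
  bar x 589 403 [592.7 -54.1 195.3] z 165.0 200.0 y -67.0 -42.0
  bar x 597 121 [601.  -53.4 192.1] z 190.0 194.0 y -57.0 -50.0
  bar x 605 124 [609.  -52.4 192.2] z 189.0 194.0 y -56.0 -49.0
  bar x 613 131 [617.  -52.1 192.1] z 189.0 194.0 y -56.0 -48.0
  bar x 621 354 [624.5 -51.6 196.4] z 184.0 200.0 y -64.0 -39.0
  bar x 629 129 [633.  -51.1 192.5] z 189.0 194.0 y -55.0 -47.0
  bar x 637 132 [641.  -50.6 192.3] z 190.0 196.0 y -54.0 -47.0
  bar x 645 291 [649.5 -50.  197.7] z 184.0 200.0 y -59.0 -41.0
  bar x 653 300 [656.6 -49.9 198.3] z 194.0 201.0 y -59.0 -41.0
  ba
[... 440 characters left out ...]
76.0
  bar x 581 80 [585.  169.7 209.6] z 206.0 213.0 y 167.0 174.0
  bar x 589 84 [593.3 168.5 209.8] z 205.0 212.0 y 165.0 173.0
  bar x 597 82 [601.1 166.7 210.1] z 205.0 212.0 y 164.0 171.0
  bar x 605 86 [609.  165.7 209.8] z 206.0 212.0 y 162.0 170.0
  bar x 613 83 [617.2 163.6 209.8] z 205.0 212.0 y 161.0 168.0
  bar x 621 88 [625.1 162.2 209.9] z 205.0 212.0 y 160.0 167.0
  bar x 629 88 [632.9 161.1 209.8] z 205.0 212.0 y 158.0 168.0
  bar x 637 100 [641.1 159.4 209.8] z 203.0 215.0 y 156.0 164.0
  bar x 645 380 [650.  154.6 208.7] z 166.0 219.0 y 149.0 166.0
  bar x 653 371 [656.2 154.2 209.1] z 165.0 219.0 y 149.0 167.0
  bar x 661 29 [661.8 155.7 212.5] z 201.0 215.0 y 152.0 163.0
```

```bash
python3 - <<'E'
from h import *
d=np.load("w1.npz");w=fcloud(d)
for nm,sl in(("L",(slice(285,380),slice(225,270))),("R",(slice(285,380),slice(385,430)))):
    q=w[sl].reshape(-1,3);q=q[(q[:,2]>270)]
    print(nm,len(q),"xr",np.percentile(q[:,0],[1,5,50,95,99]).round(1),"y",np.percentile(q[:,1],[1,50,99]).round(1),"z",np.percentile(q[:,2],[1,5,50,95]).round(1))
    lo=q[q[:,2]<np.percentile(q[:,2],1)+8];print("  low",len(lo),lo.min(0).round(1),lo.max(0).round(1))
E
```

```text
L 3410 xr [545.1 548.3 565.6 572.5 573. ] y [-37.1 -30.2 -18.3] z [304.2 308.8 335.  373.1]
  low 340 [544.3 -31.6 302. ] [566.8 -17.6 312.2]
R 3407 xr [548.1 551.3 569.  575.  575.4] y [-92.6 -81.1 -72.4] z [304.1 308.9 334.6 373.2]
  low 326 [546.7 -92.7 301.7] [570.1 -79.8 312.1]
```

```bash
python3 - <<'E'
from h import *
for n in("top0","scene0","w1"):
    d=np.load(n+".npz");w=fcloud(d) if n=="w1" else cloud(d)
    for c in(556,589,621):
        yb=-54.4+(c-553)*.061
        m=(abs(w[...,0]-c)<12)&(abs(w[...,1]-yb)>5)&(abs(w[...,1]-yb)<16)&(w[...,2]>180)&(w[...,2]<205)
        q=w[m];print(n,c,len(q),q.mean(0).round(1),"y",q[:,1].min().round(1),q[:,1].max().round(1),"zmax",q[:,2].max().round(1))
    m=(w[...,0]>640)&(w[...,0]<665)&(abs(w[...,1]+49)<13)&(w[...,2]>188);print(" knob",w[m].mean(0).round(1))
E
```

```text
top0 556 28 [555.1 -54.3 192.5] y -65.8 -43.1 zmax 198.1
top0 589 28 [587.7 -52.4 192.1] y -64.1 -39.3 zmax 199.0
top0 621 29 [620.9 -49.7 191.8] y -62.4 -37.4 zmax 200.2
 knob [650.2 -48.2 196.4]
scene0 556 43 [553.5 -50.  191.7] y -65.7 -41.5 zmax 200.4
scene0 589 50 [587.  -48.1 190.6] y -65.3 -39.4 zmax 200.5
scene0 621 46 [619.6 -46.2 190.8] y -63.3 -36.4 zmax 199.3
 knob [648.6 -46.1 196.6]
w1 556 213 [559.1 -57.2 191.8] y -68.5 -42.7 zmax 198.5
w1 589 205 [591.4 -55.4 193. ] y -66.8 -41.7 zmax 198.8
w1 621 201 [623.7 -52.7 193.6] y -63.9 -39.3 zmax 199.6
 knob [652.5 -50.  196.9]
```

creep_tool(rows="1 0 45 0 50 | 1 0 85 0 50 | 1 0 85 0 50")

```text
time: 2.33
position: [553.7, -55.2, 212.8]
tcp_rot: [-0.0, 1.0, 0.03, -0.003]
wrist_force: [-0.5, 0.2, 0.7]
grip_width: 50.1
finger_force: 0.0
```

```bash
python3 go.py 556 -54.1 158.5 0.061
```

```text
shift [ 2.7 -0.9 54.3] turn -0.002 pos [553.7 -55.2 212.8] yaw 0.059 tilt [-6.5e-03  7.0e-04 -1.0e+00] F [-0.5  0.2  0.7] w 50.1 t 2.325 j6 1.39
```

creep_tool(rows="2.5 -0.8 30 0 50 | 2.5 -0.8 54 0 50 | 2.5 -0.8 54 0 50 | 2.5 -0.8 54 0 50")

```text
time: 2.82
position: [560.0, -53.9, 163.3]
tcp_rot: [0.0, 1.0, 0.03, 0.001]
wrist_force: [-0.5, -0.2, 0.5]
grip_width: 50.0
finger_force: 0.0
```

```bash
python3 go.py 555.5 -54.2 158.5 0.061
```

```text
shift [-4.5 -0.   4.8] turn -0.001 pos [560.  -53.9 163.3] yaw 0.06 tilt [ 2.6e-03 -3.0e-04 -1.0e+00] F [-0.5 -0.2  0.5] w 50.0 t 2.825 j6 1.39
```

creep_tool(rows="-4 0 4.5 0 50 | -4 0 4.5 0 50 | -4 0 4.5 0 50")

```text
time: 3.2
position: [555.0, -53.6, 157.2]
tcp_rot: [0.0, 1.0, 0.03, 0.0]
wrist_force: [0.9, 0.0, 0.5]
grip_width: 50.0
finger_force: 0.0
```

```bash
python3 go.py 555.5 -54.2 158.5 0.061
```

```text
shift [ 0.5  0.6 -1.3] turn -0.0 pos [555.  -53.6 157.2] yaw 0.061 tilt [ 4.e-04 -1.e-04 -1.e+00] F [0.9 0.  0.5] w 50.0 t 3.2 j6 1.39
```

creep_tool(rows="0.5 0.5 -1 0 45 | 0.5 0.5 -1 0 32 | 0.5 0.5 -1 0 24 | 0.5 0.5 -1 0 24 | 0.5 0.5 -1 0 24", grip_n=30)

```text
time: 3.82
position: [555.6, -54.1, 157.9]
tcp_rot: [0.0, 1.0, 0.03, 0.0]
wrist_force: [-0.6, -0.6, 2.3]
grip_width: 24.6
finger_force: 29.3
```

```bash
python3 go.py 555.5 -54.2 173 0.061
```

```text
shift [ -0.1   0.1 -15.1] turn -0.0 pos [555.6 -54.1 157.9] yaw 0.061 tilt [ 3.e-04 -1.e-04 -1.e+00] F [-0.6 -0.6  2.3] w 24.6 t 3.825 j6 1.39
```

creep_tool(rows="0 0 -3 0 20 | 0 0 -9 0 20 | 0 0 -15 0 20 | 0 0 -15 0 20 | 0 0 -15 0 20", grip_n=60)

```text
time: 4.45
position: [555.4, -54.1, 172.9]
tcp_rot: [0.0, 1.0, 0.03, 0.0]
wrist_force: [-1.0, -0.8, -1.6]
grip_width: 23.4
finger_force: 58.7
```

```bash
python3 go.py 515.6 -56.5 173 0.061; python3 - <<'E'
from cell import eyes
import numpy as np,cv2
d=eyes.get_image("wrist");np.savez("w2.npz",**d);cv2.imwrite("pics/w2.png",cv2.resize(d["frame"][120:400,180:500,::-1],None,fx=2,fy=2))
E
```

```text
shift [-39.8  -0.   -0.1] turn -0.0 pos [555.4 -54.1 172.9] yaw 0.061 tilt [ 1.e-04 -0.e+00 -1.e+00] F [-1.  -0.8 -1.6] w 23.4 t 4.45 j6 1.39
```

View pics/w2.png

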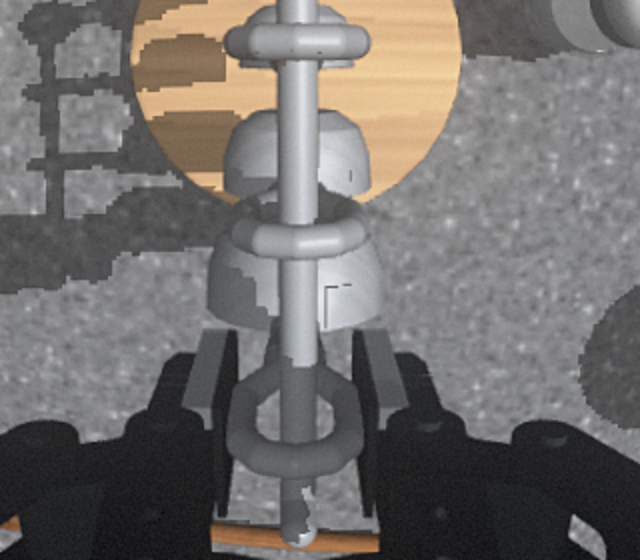

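The large eye is gripped at (295,420) between the pads (about 235 and 355), with the bar centred in it at column 298. Now I slide it out.

creep_tool(rows="-5 0 0 0 20 | -13 0 0 0 20 | -22 0 0 0 20 | -31 0 0 0 20 | -39 0 0 0 20 | -44 0 0 0 20 | -44 0 0 0 20")

```text
time: 5.38
position: [511.3, -56.8, 172.9]
tcp_rot: [-0.0, 1.0, 0.03, 0.0]
wrist_force: [0.5, -0.3, -0.4]
grip_width: 23.9
finger_force: 58.7
```

```bash
python3 go.py 500 189 200 -0.187
```

```text
shift [   3.7 -246.   -27.1] turn 0.248 pos [511.3 -56.8 172.9] yaw 0.061 tilt [ 1.e-04  0.e+00 -1.e+00] F [ 0.5 -0.3 -0.4] w 23.9 t 5.375 j6 1.38
```

creep_tool(rows="-10 -20 -5 0 20 | -15 -60 -20 0.05 20 | -15 -105 -20 0.13 20 | -12 -150 -20 0.2 20 | -6 -195 -20 0.248 20 | 0 -230 -19 0.248 20 | 3 -245 -18 0.248 20 | 3 -245 -18 0.248 20 | 3 -245 -18 0.248 20")

```text
time: 6.5
position: [499.2, 187.1, 190.7]
tcp_rot: [0.0, 0.996, -0.094, -0.0]
wrist_force: [-0.3, 0.1, -0.1]
grip_width: 23.5
finger_force: 59.0
```

```bash
python3 go.py 500 188.7 191 -0.187; python3 - <<'E'
from cell import eyes
import numpy as np,cv2
d=eyes.get_image("wrist");np.savez("w3.npz",**d);cv2.imwrite("pics/w3.png",cv2.resize(d["frame"][60:400,140:540,::-1],None,fx=1.7,fy=1.7))
E
```

```text
shift [ 0.5 -1.7 -0.3] turn -0.001 pos [499.2 187.1 190.7] yaw -0.188 tilt [-6.e-04 -5.e-04 -1.e+00] F [-0.3  0.1 -0.1] w 23.5 t 6.5 j6 2.1
```

View pics/w3.png

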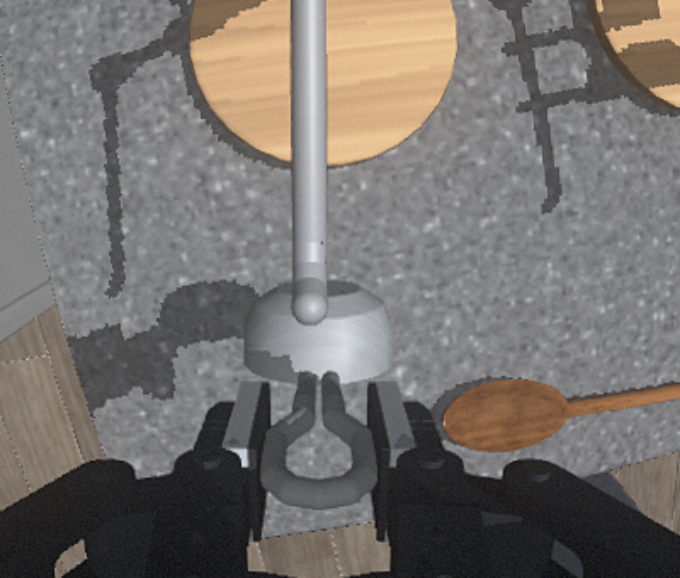

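Seen from the wrist, the spare bar runs straight up at column 309, tip (309,307). The held eye is centred at column 320, so the bar lies about 2 mm to the left (+y), which agrees with the plan. Next I check heights in the same view.

```bash
python3 - <<'E'
from h import *
w=fcloud(np.load("w3.npz"))
S=lambda a,b,c,e:w[60+int(b/1.7):60+int(e/1.7),140+int(a/1.7):140+int(c/1.7)].reshape(-1,3)
for n,b in(("eye",(265,440,372,506)),("tip",(298,295,320,320)),("bar1",(300,180,322,235)),("bar0",(300,60,320,150))):
    q=S(*b);q=q[q[:,2]>180];print(n,len(q),"med",np.median(q,0).round(1),"z95",np.percentile(q[:,2],[5,95,99]).round(1))
    if n!="eye":
        c=q[q[:,2]>np.percentile(q[:,2],60)];print("  ridge",c.mean(0).round(1))
    else:
        for r in(470,480,490,500):
            z=S(262,r,380,r+4);z=z[z[:,2]>195];print("  ",r,z.mean(0).round(1),z[:,1].min().round(1),z[:,1].max().round(1),z[:,2].max().round(1))
E
```

```text
eye 1577 med [503.9 186.2 226.9] z95 [209.7 230.9 231.6]
   470 [504.5 184.5 223.4] 173.5 196.4 225.3
   480 [504.5 184.8 227.2] 173.9 196.5 229.6
   490 [502.4 185.2 227.5] 174.2 199.5 231.5
   500 [500.6 185.4 228.5] 174.6 199.4 231.9
tip 195 med [537.2 180.9 220.1] z95 [218.8 221.3 222. ]
  ridge [537.  180.8 220.9]
bar1 429 med [554.3 177.3 210.4] z95 [209.4 211.6 211.9]
  ridge [554.5 177.5 211.1]
bar0 631 med [573.8 173.8 210.6] z95 [209.4 211.6 212.2]
  ridge [573.9 173.7 211.2]
```

creep_tool(rows="1 -1.8 0 0 20 | 8 -1.8 0 0 20 | 16 -1.8 0 0 20 | 24 -1.8 0 0 20 | 32 -1.8 0 0 20 | 40 -1.8 0 0 20 | 46 -1.8 0 0 20 | 50 -1.8 0 0 20 | 50 -1.8 0 0 20")

```text
time: 7.68
position: [549.2, 180.4, 190.8]
tcp_rot: [-0.0, 0.996, -0.094, -0.0]
wrist_force: [-0.4, -0.7, -1.3]
grip_width: 23.8
finger_force: 59.0
```

```bash
python3 go.py 607.5 168.5 191 -0.187;python3 - <<'E'
from cell import eyes
import numpy as np,cv2
d=eyes.get_image("wrist");np.savez("w4.npz",**d);cv2.imwrite("pics/w4.png",cv2.resize(d["frame"][60:400,140:540,::-1],None,fx=1.7,fy=1.7))
E
```

```text
shift [59.5  0.8 -0.2] turn -0.0 pos [549.2 180.4 190.8] yaw -0.187 tilt [-0.  0. -1.] F [-0.4 -0.7 -1.3] w 23.8 t 7.675 j6 2.05
```

View pics/w4.png

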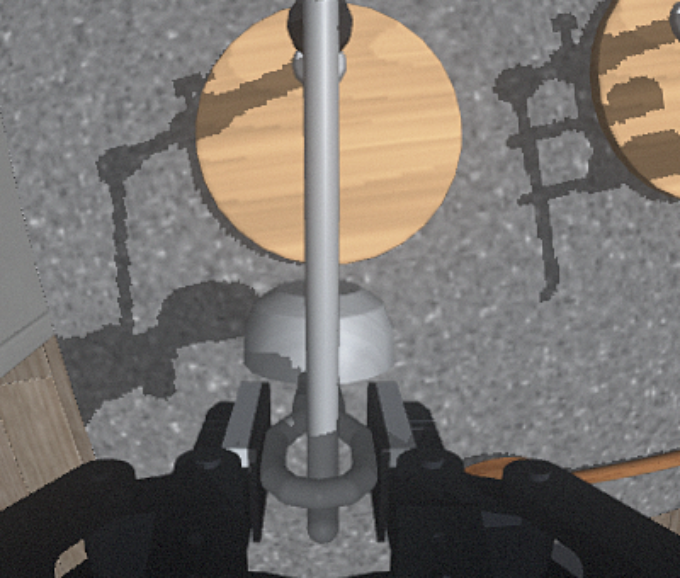

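The spare bar passes through the eye, centred at column 322, with the tip behind the crown at (322,530). I continue to the back position.

creep_tool(rows="6 0.2 0 0 20 | 16 0.4 0 0 20 | 26 0.4 0 0 20 | 36 0.4 0 0 20 | 46 0.4 0 0 20 | 54 0.4 0 0 20 | 58 0.4 0 0 20 | 59 0.4 0 0 20 | 59 0.4 0 0 20")

```text
time: 8.85
position: [606.8, 169.1, 190.7]
tcp_rot: [0.0, 0.996, -0.093, -0.0]
wrist_force: [0.3, 0.1, -0.8]
grip_width: 24.0
finger_force: 59.0
```

creep_tool(rows="0 0 4 0 20 | 0 0 8 0 20 | 0 0 11 0 20 | 0 0 13 0 20 | 0 0 13 0 20")

```text
time: 9.48
position: [606.8, 169.0, 177.6]
tcp_rot: [0.0, 0.996, -0.093, -0.0]
wrist_force: [0.3, 0.7, 0.0]
grip_width: 23.9
finger_force: 59.0
```

creep_tool(rows="0 0 1 0 20 | 0 0 1.5 0 20 | 0 0 1.5 0 20")

```text
time: 9.85
position: [607.0, 169.0, 176.3]
tcp_rot: [-0.0, 0.996, -0.093, 0.0]
wrist_force: [-0.2, -0.2, -0.3]
grip_width: 23.9
finger_force: 59.0
```

creep_tool(rows="0 0 0.5 0 20 | 0 0 1 0 20 | 0 0 1 0 20")

```text
time: 10.22
position: [607.0, 169.1, 175.7]
tcp_rot: [-0.0, 0.996, -0.093, 0.0]
wrist_force: [-1.3, 0.5, 3.3]
grip_width: 23.8
finger_force: 59.1
```

Contact at TCP 175.7 gives a bar top of about 211.4. I release, rise clear, and go back to the medium scoop.

creep_tool(rows="0 0 0.4 0 23 | 0 0 0.4 0 30 | 0 0 0.4 0 45 | 0 0 0.4 0 50 | 0 0 0 0 50", grip_n=30)

```text
time: 10.85
position: [606.9, 169.0, 175.1]
tcp_rot: [0.0, 0.996, -0.093, -0.0]
wrist_force: [0.1, 0.4, -0.1]
grip_width: 49.9
finger_force: 0.0
```

creep_tool(rows="0 0 -20 0 50 | 0 0 -50 0 50 | 0 0 -85 0 50 | 0 0 -85 0 50")

```text
time: 11.35
position: [609.1, 169.6, 265.2]
tcp_rot: [-0.001, 0.996, -0.093, 0.004]
wrist_force: [0.3, 0.4, 0.3]
grip_width: 50.2
finger_force: 0.0
```

```bash
python3 go.py 588 -52.2 262 0.061;python3 - <<'E'
from cell import eyes
from h import *
d=eyes.get_image("scene");w=cloud(d)
cv2.imwrite("pics/s2.png",cv2.resize(d["frame"][185:395,190:450,::-1],None,fx=2.4,fy=2.4,interpolation=2))
m=(w[...,0]>520)&(w[...,0]<640)&(w[...,1]>150)&(w[...,1]<205)&(w[...,2]>184)&(w[...,2]<230)
p=w[m]; off=(p[:,1]-180.2)+.188*(p[:,0]-545.3); q=p[abs(off)>6]; print("eye",len(q),q.mean(0))
E
```

```text
shift [ 20.5 221.9   2.6] turn -0.248 pos [609.1 169.6 265.2] yaw -0.187 tilt [ 0.0074  0.0019 -1.    ] F [0.3 0.4 0.3] w 50.2 t 11.35 j6 2.01
eye 88 [605.80757629 171.10124773 203.96949936]
```

View pics/s2.png

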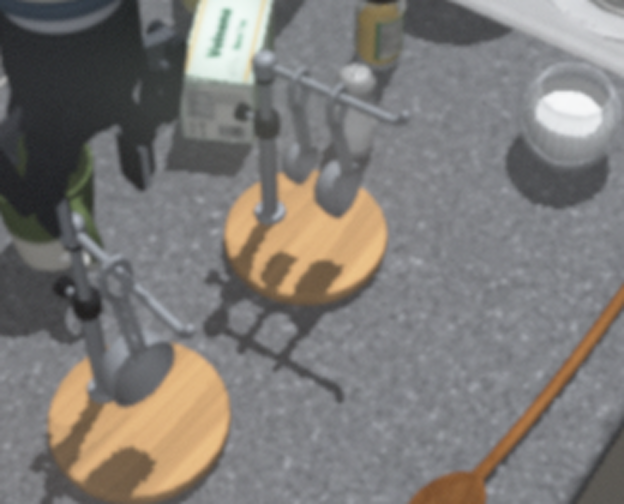

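The large scoop hangs on the spare hook at (125,270) in the crop, and the medium and small ones hang undisturbed at (340,110) and (300,90). Next is the medium scoop.

creep_tool(rows="0 20 0 0 50 | 4 70 0 -0.1 50 | 8 120 0 -0.2 50 | 14 170 0 -0.248 50 | 20 210 2 -0.248 50 | 22 222 2 -0.248 50 | 22 222 2 -0.248 50 | 22 222 2 -0.248 50")

```text
time: 12.4
position: [587.1, -52.3, 258.1]
tcp_rot: [-0.0, 1.0, 0.031, -0.0]
wrist_force: [-0.7, 0.1, 0.4]
grip_width: 49.9
finger_force: 0.0
```

```bash
python3 go.py 588 -52.2 158 0.061
```

```text
shift [  1.   -0.  100.1] turn 0.0 pos [587.1 -52.3 258.1] yaw 0.061 tilt [-6.e-04  4.e-04 -1.e+00] F [-0.7  0.1  0.4] w 49.9 t 12.4 j6 1.4
```

creep_tool(rows="1 0 40 0 50 | 1 0 75 0 50 | 1 0 95 0 50 | 1 0 100 0 50 | 1 0 100 0 50 | 1 0 100 0 50")

```text
time: 13.15
position: [589.0, -52.9, 159.4]
tcp_rot: [0.0, 1.0, 0.031, 0.001]
wrist_force: [-0.0, 0.4, -0.4]
grip_width: 49.8
finger_force: 0.0
```

```bash
python3 go.py 588 -52.2 158 0.061
```

```text
shift [-1.  -0.7  1.4] turn 0.0 pos [589.  -52.9 159.4] yaw 0.061 tilt [ 1.9e-03 -2.0e-04 -1.0e+00] F [-0.   0.4 -0.4] w 49.8 t 13.15 j6 1.4
```

creep_tool(rows="-0.5 -0.5 1.2 0 45 | -0.5 -0.5 1.2 0 32 | -0.5 -0.5 1.2 0 24 | -0.5 -0.5 1.2 0 22 | -0.5 -0.5 1.2 0 20", grip_n=30)

```text
time: 13.78
position: [587.9, -52.8, 157.4]
tcp_rot: [0.0, 1.0, 0.03, 0.0]
wrist_force: [-1.1, -0.6, 3.9]
grip_width: 24.8
finger_force: 29.3
```

```bash
python3 go.py 588 -52.2 173 0.061
```

```text
shift [  0.1  -0.6 -15.6] turn -0.0 pos [587.9 -52.8 157.4] yaw 0.061 tilt [ 5.e-04 -1.e-04 -1.e+00] F [-1.1 -0.6  3.9] w 24.8 t 13.775 j6 1.4
```

creep_tool(rows="0 0 -3 0 20 | 0 -0.3 -9 0 20 | 0 -0.3 -15.5 0 20 | 0 -0.3 -15.5 0 20 | 0 -0.3 -15.5 0 20", grip_n=60)

```text
time: 14.4
position: [587.7, -52.3, 172.7]
tcp_rot: [0.0, 1.0, 0.03, 0.0]
wrist_force: [-0.8, -0.3, -0.7]
grip_width: 24.0
finger_force: 58.7
```

```bash
python3 go.py 588 -52.2 173 0.061; python3 - <<'E'
from cell import eyes
from h import *
d=eyes.get_image("wrist");w=fcloud(d);np.savez("w5.npz",**d)
# held eye in crop region used before; bar beyond it
q=w[300:420,290:370].reshape(-1,3);q=q[q[:,2]>195];print("eye ymin,max",np.percentile(q[:,1],[1,99]).round(1),"zmax",q[:,2].max().round(1), "x",np.median(q[:,0]))
p=w.reshape(-1,3);m=(p[:,0]>602)&(p[:,0]<616)&(abs(p[:,1]+53)<6)&(p[:,2]>187);print("bar",p[m].mean(0).round(1),p[m][:,2].max())
E
```

```text
shift [ 0.3 -0.1 -0.3] turn -0.0 pos [587.7 -52.3 172.7] yaw 0.061 tilt [ 0. -0. -1.] F [-0.8 -0.3 -0.7] w 24.0 t 14.4 j6 1.4
eye ymin,max [-67.5 -41.1] zmax 255.2 x 595.0273183678796
bar [609.  -52.8 193.5] 272.54182308418046
```

creep_tool(rows="-5 0 0 0 20 | -14 0 0 0 20 | -24 0 0 0 20 | -34 0 0 0 20 | -44 0 0 0 20 | -54 0 0 0 20 | -64 0 0 0 20 | -72 0 0 0 20 | -78 0 0 0 20 | -78 0 0 0 20")

```text
time: 15.7
position: [509.5, -57.1, 172.7]
tcp_rot: [-0.0, 1.0, 0.03, -0.0]
wrist_force: [-1.0, -0.0, -0.2]
grip_width: 23.5
finger_force: 58.7
```

```bash
python3 go.py 499.7 188.9 191 -0.187
```

```text
shift [   5.1 -246.1  -18.3] turn 0.248 pos [509.5 -57.1 172.7] yaw 0.061 tilt [-1.e-04  0.e+00 -1.e+00] F [-1.  -0.  -0.2] w 23.5 t 15.7 j6 1.38
```

creep_tool(rows="-10 -20 -5 0 20 | -15 -60 -20 0.05 20 | -15 -105 -20 0.13 20 | -12 -150 -20 0.2 20 | -6 -195 -20 0.248 20 | 0 -230 -19 0.248 20 | 5 -246 -18 0.248 20 | 5 -246 -18 0.248 20 | 5 -246 -18 0.248 20")

```text
time: 16.82
position: [499.5, 188.0, 190.5]
tcp_rot: [0.0, 0.996, -0.094, -0.0]
wrist_force: [0.1, 0.4, -0.7]
grip_width: 23.8
finger_force: 58.9
```

```bash
python3 go.py 499.7 188.9 191 -0.187; python3 - <<'E'
from cell import eyes
from h import *
d=eyes.get_image("wrist");w=fcloud(d);np.savez("w6.npz",**d);cv2.imwrite("pics/w6.png",cv2.resize(d["frame"][60:400,140:540,::-1],None,fx=1.7,fy=1.7))
S=lambda a,b,c,e:w[60+int(b/1.7):60+int(e/1.7),140+int(a/1.7):140+int(c/1.7)].reshape(-1,3)
for r in(490,500):
    z=S(262,r,380,r+4);z=z[z[:,2]>195];print("eye",z.mean(0).round(1),z[:,2].max().round(1))
for b in((290,180,330,235),(290,80,330,150)):
    q=S(*b);q=q[(q[:,2]>190)&(q[:,2]<215)];print("bar",q.mean(0).round(1),np.percentile(q[:,2],97))
E
```

```text
shift [ 0.  -1.  -0.5] turn -0.001 pos [499.5 188.  190.5] yaw -0.188 tilt [-7.e-04 -5.e-04 -1.e+00] F [ 0.1  0.4 -0.7] w 23.8 t 16.825 j6 2.1
eye [503.  186.  227.8] 232.2
eye [501.2 186.2 228.6] 232.8
bar [554.5 177.7 210. ] 211.4205187637346
bar [572.2 174.4 210. ] 211.6106779578445
```

View pics/w6.png

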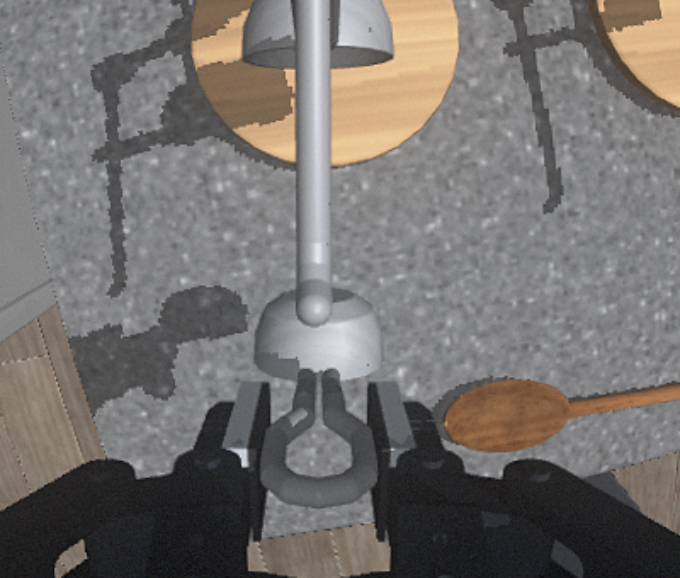

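The medium eye is at column 320 and the bar at about 314, so it needs 1 mm towards +y. The large scoop sits well back on the bar. I go in 71 mm and lower.

creep_tool(rows="1 -1 0 0 20 | 8 -1 0 0 20 | 16 -1 0 0 20 | 24 -1 0 0 20 | 32 -1 0 0 20 | 41 -1 0 0 20 | 50 -0.8 0 0 20 | 60 -0.6 0 0 20 | 67 -0.6 0 0 20 | 71 -0.6 0 0 20 | 71 -0.6 0 0 20")

```text
time: 18.25
position: [569.9, 176.1, 190.6]
tcp_rot: [-0.0, 0.996, -0.094, -0.0]
wrist_force: [-0.1, -1.1, -0.1]
grip_width: 23.8
finger_force: 58.9
```

creep_tool(rows="0 0 4 0 20 | 0 0 8 0 20 | 0 0 12 0 20 | 0 0 14 0 20 | 0 0 14 0 20")

```text
time: 18.88
position: [569.6, 176.1, 176.4]
tcp_rot: [0.0, 0.996, -0.093, -0.0]
wrist_force: [0.1, -0.8, -0.4]
grip_width: 23.6
finger_force: 58.9
```

creep_tool(rows="0 0 0.5 0 20 | 0 0 1 0 20 | 0 0 1 0 20")

```text
time: 19.25
position: [569.8, 176.2, 175.7]
tcp_rot: [-0.0, 0.996, -0.093, 0.0]
wrist_force: [-0.6, -0.6, -1.1]
grip_width: 24.0
finger_force: 58.9
```

creep_tool(rows="0 0 0.4 0 20 | 0 0 0.7 0 20 | 0 0 0.7 0 20")

```text
time: 19.62
position: [569.7, 176.2, 175.0]
tcp_rot: [-0.0, 0.996, -0.093, -0.0]
wrist_force: [-0.4, -0.1, 1.5]
grip_width: 23.8
finger_force: 58.9
```

Contact felt. I release, rise and go to the small scoop.

creep_tool(rows="0 0 0.2 0 23 | 0 0 0.2 0 30 | 0 0 0.2 0 45 | 0 0 0.2 0 50 | 0 0 0 0 50", grip_n=30)

```text
time: 20.25
position: [569.8, 176.1, 174.9]
tcp_rot: [0.0, 0.996, -0.094, 0.0]
wrist_force: [-0.4, 0.3, 0.0]
grip_width: 50.1
finger_force: 0.0
```

creep_tool(rows="0 0 -20 0 50 | 0 0 -50 0 50 | 0 0 -85 0 50 | 0 0 -85 0 50 | 0 0 -85 0 50")

```text
time: 20.88
position: [569.4, 176.0, 259.4]
tcp_rot: [0.0, 0.996, -0.093, -0.0]
wrist_force: [-0.9, 1.0, -0.7]
grip_width: 50.1
finger_force: 0.0
```

```bash
python3 go.py 620.5 -50.2 262 0.061;python3 - <<'E'
from cell import eyes
from h import *
for n in("scene","top"):
    d=eyes.get_image(n);w=cloud(d)
    for c in(569,607):
        p=w[(abs(w[...,0]-c)<14)&(w[...,1]>150)&(w[...,1]<205)&(w[...,2]>188)&(w[...,2]<230)]
        off=(p[:,1]-180.2)+.188*(p[:,0]-545.3); q=p[abs(off)>6]; print(n,c,len(q),q.mean(0).round(1),q[:,2].max() if len(q) else 0)
    m=(abs(w[...,0]-621)<12)&(abs(w[...,1]+50)>5)&(abs(w[...,1]+50)<16)&(w[...,2]>180)&(w[...,2]<205);print("small",w[m].mean(0).round(1))
E
```

```text
shift [ 92.3 212.7  -2.5] turn -0.248 pos [569.4 176.  259.4] yaw -0.187 tilt [-6.e-04 -2.e-04 -1.e+00] F [-0.9  1.  -0.7] w 50.1 t 20.875 j6 2.04
scene 569 86 [569.4 178.8 204.1] 216.86650015606062
scene 607 58 [604.7 168.8 201.8] 216.1372311741693
small [619.5 -45.1 190.6]
top 569 0 [nan nan nan] 0
top 607 35 [605.8 165.4 206. ] 215.9402023120174
small [620.8 -50.  192.1]<stdin>:7: RuntimeWarning: Mean of empty slice.
  ret = um.true_divide(
```

Both hang at about 44 and 81 mm from the post. Now the small scoop.

creep_tool(rows="5 20 -4 0 50 | 25 65 -4 -0.1 50 | 45 110 -4 -0.2 50 | 65 155 -4 -0.248 50 | 85 195 -4 -0.248 50 | 92 212 -4 -0.248 50 | 92 212.5 -4 -0.248 50 | 92 212.5 -4 -0.248 50")

```text
time: 21.98
position: [620.1, -48.9, 263.7]
tcp_rot: [-0.0, 1.0, 0.031, -0.0]
wrist_force: [-0.1, 0.2, -0.2]
grip_width: 50.1
finger_force: 0.0
```

```bash
python3 go.py 620.5 -50.2 157.7 0.061
```

```text
shift [  0.4   1.3 106. ] turn 0.0 pos [620.1 -48.9 263.7] yaw 0.061 tilt [-8.e-04  5.e-04 -1.e+00] F [-0.1  0.2 -0.2] w 50.1 t 21.975 j6 1.41
```

creep_tool(rows="0 1 40 0 50 | 0 1 80 0 50 | 0 1 100 0 50 | 0 1 106 0 50 | 0 1 106 0 50 | 0 1 106 0 50")

```text
time: 22.72
position: [621.7, -50.7, 159.4]
tcp_rot: [0.0, 1.0, 0.03, 0.001]
wrist_force: [0.3, -0.3, 0.2]
grip_width: 49.9
finger_force: 0.0
```

```bash
python3 go.py 620.5 -50.2 157.7 0.061
```

```text
shift [-1.1 -0.6  1.7] turn -0.0 pos [621.7 -50.7 159.4] yaw 0.061 tilt [ 2.5e-03 -2.0e-04 -1.0e+00] F [ 0.3 -0.3  0.2] w 49.9 t 22.725 j6 1.41
```

creep_tool(rows="-0.3 -0.5 1 0 45 | -0.3 -0.5 1 0 32 | -0.3 -0.5 1 0 24 | -0.3 -0.5 1 0 22 | -0.3 -0.5 1 0 20", grip_n=30)

```text
time: 23.35
position: [620.5, -50.3, 157.2]
tcp_rot: [0.0, 1.0, 0.03, 0.0]
wrist_force: [0.6, 0.0, 3.8]
grip_width: 24.4
finger_force: 29.3
```

```bash
python3 go.py 620.5 -50.2 173 0.061
```

```text
shift [ -0.   -0.1 -15.8] turn -0.0 pos [620.5 -50.3 157.2] yaw 0.061 tilt [ 4.e-04 -0.e+00 -1.e+00] F [0.6 0.  3.8] w 24.4 t 23.35 j6 1.41
```

creep_tool(rows="0 0 -3 0 20 | 0 0 -9 0 20 | 0 0 -15.5 0 20 | 0 0 -15.5 0 20 | 0 0 -15.5 0 20", grip_n=60)

```text
time: 23.98
position: [620.3, -50.3, 172.4]
tcp_rot: [0.0, 1.0, 0.03, -0.0]
wrist_force: [0.6, -0.0, 0.2]
grip_width: 23.7
finger_force: 58.7
```

```bash
python3 go.py 509 -57 173 0.061; python3 - <<'E'
from cell import eyes
from h import *
d=eyes.get_image("wrist");w=fcloud(d);np.savez("w7.npz",**d)
q=w[340:366,294:364].reshape(-1,3);q=q[q[:,2]>195];print("eye",q.mean(0).round(1),"zmax",q[:,2].max().round(1))
p=w.reshape(-1,3);m=(p[:,0]>630)&(p[:,0]<642)&(abs(p[:,1]+51)<6)&(p[:,2]>187)&(p[:,2]<197);print("bar",p[m].mean(0).round(1))
E
```

```text
shift [-1.115e+02 -1.000e-01 -6.000e-01] turn -0.0 pos [620.3 -50.3 172.4] yaw 0.061 tilt [-0. -0. -1.] F [ 0.6 -0.   0.2] w 23.7 t 23.975 j6 1.41
eye [624.2 -52.2 210.2] zmax 214.8
bar [636.1 -51.1 192.1]
```

creep_tool(rows="-8 0 0 0 20 | -18 0 0 0 20 | -29 0 0 0 20 | -40 0 0 0 20 | -51 0 0 0 20 | -62 0 0 0 20 | -73 0 0 0 20 | -84 0 0 0 20 | -95 0 0 0 20 | -106 0 0 0 20 | -111 0 0 0 20 | -111 0 0 0 20")

```text
time: 25.52
position: [509.4, -57.1, 172.5]
tcp_rot: [0.0, 1.0, 0.03, 0.0]
wrist_force: [-0.6, -0.3, 0.4]
grip_width: 24.1
finger_force: 58.7
```

```bash
python3 go.py 491.3 -270 200 0.061;  python3 - <<'E'
from h import *
from scipy.optimize import least_squares
for n in("top0","scene0","w1"):
    d=np.load(n+".npz");w=fcloud(d) if n=="w1" else cloud(d)
    for a,b in((66,82),(50,66)):
        q=w[(w[...,2]>a)&(w[...,2]<b)&(abs(w[...,0]-491)<60)&(abs(w[...,1]+270)<60)]
        print(n,a,len(q),q.min(0).round(1),q.max(0).round(1),cv2.minEnclosingCircle(q[:,:2].astype(np.float32)),np.percentile(q[:,2],[50,98]).round(1))
d=np.load("w1.npz");w=fcloud(d);f=d["frame"].astype(int);m=(f.min(-1)>200)&(abs(w[...,0]-491)<60)&(abs(w[...,1]+270)<60);print("sugar w1",w[m].mean(0),w[m].min(0),w[m].max(0))
for n in("top0","scene0"):
    d=np.load(n+".npz");w=cloud(d);f=d["frame"].astype(int);m=(f.min(-1)>170)&(abs(w[...,0]-491)<60)&(abs(w[...,1]+270)<60);print(n,m.sum(),w[m].mean(0).round(1),w[m].min(0).round(1),w[m].max(0).round(1))
E
```

```text
shift [-31.  211.4 -27.5] turn -0.0 pos [509.4 -57.1 172.5] yaw 0.061 tilt [ 2.e-04 -0.e+00 -1.e+00] F [-0.6 -0.3  0.4] w 24.1 t 25.525 j6 1.38
top0 66 199 [ 460.  -303.1   66. ] [ 524.2 -238.8   79.2] ((492.11932373046875, -271.0752868652344), 32.4328727722168) [71.8 77.1]
top0 50 904 [ 449.7 -312.7   50. ] [ 534.3 -228.1   66. ] ((491.74212646484375, -270.6452331542969), 43.00710678100586) [54.3 64.8]
scene0 66 260 [ 456.  -304.9   66. ] [ 524.  -237.4   78.6] ((490.1731872558594, -271.33929443359375), 35.28763198852539) [71.8 77.2]
scene0 50 798 [ 448.3 -313.    50.1] [ 534.3 -226.7   66. ] ((491.00994873046875, -270.05059814453125), 43.32883834838867) [55.2 65.6]
w1 66 616 [ 463.7 -305.6   66. ] [ 527.1 -240.6   74.9] ((495.5272216796875, -273.01934814453125), 32.64971160888672) [71.7 74. ]
w1 50 2416 [ 453.9 -309.4   50. ] [ 538.1 -229.7   66. ] ((496.9019775390625, -271.0221252441406), 43.143802642822266) [53.1 65.3]
sugar w1 [ 497.00105963 -262.46754272   56.83162911] [ 464.72027285 -307.1849359    48.58069057] [ 531.44370763 -235.61332936   74.76024875]
top0 507 [ 490.1 -264.1   55.6] [ 461.9 -300.5   45.7] [ 521.9 -236.3   78.5]
scene0 436 [ 487.3 -255.1   60.2] [ 459.2 -291.1   49.3] [ 516.  -230.7   78.5]
```

creep_tool(rows="-6 10 -30 0 20 | -20 50 -33 0 20 | -28 95 -33 0 20 | -32 140 -33 0 20 | -32 180 -33 0 20 | -32 204 -33 0 20 | -32 212 -33 0 20 | -32 212 -33 0 20 | -32 212 -33 0 20")

```text
time: 26.65
position: [490.4, -269.4, 205.3]
tcp_rot: [-0.0, 1.0, 0.031, -0.0]
wrist_force: [-0.1, 0.1, -0.4]
grip_width: 23.8
finger_force: 58.9
```

```bash
python3 go.py 490.5 -270.5 180 0.061;  python3 - <<'E'
from cell import eyes
from h import *
o=[]
for n in("scene","top"):
    d=eyes.get_image(n);np.savez(n+"3.npz",**d)
    c=[int(v) for v in proj(d,(491,-270,110))];o.append(cv2.resize(d["frame"][c[1]-60:c[1]+60,c[0]-50:c[0]+50,::-1],None,fx=4,fy=4,interpolation=2))
    w=cloud(d);m=(w[...,2]>95)&(w[...,2]<150)&(abs(w[...,0]-491)<35)&(abs(w[...,1]+270)<35);q=w[m];print(n,len(q),q.min(0).round(1),q.max(0).round(1),q.mean(0).round(1))
cv2.imwrite("pics/j1.png",np.hstack(o))
E
```

```text
shift [ 0.   1.1 25.3] turn 0.001 pos [ 490.4 -269.4  205.3] yaw 0.062 tilt [-5.e-04  6.e-04 -1.e+00] F [-0.1  0.1 -0.4] w 23.8 t 26.65 j6 0.99
scene 68 [ 482.9 -286.   130.8] [ 500.2 -251.3  149.8] [ 488.2 -268.   140.8]Traceback (most recent call last):
  File "<stdin>", line 7, in <module>
    return umr_minimum(a, axis, None, out, keepdims, initial, where)
ValueError: zero-size array to reduction operation minimum which has no identity
```

The bowl (y -286 to -251, x 483 to 500, bottom 131) sits over the jar's mouth, needing 1 mm towards -y. I lower it.

creep_tool(rows="0 1 10 0 20 | 0 1 28 0 20 | 0 1 46 0 20 | 0 1 64 0 20 | 0 1 82 0 20 | 0 1 98 0 20 | 0 1 110 0 20 | 0 1 118 0 20 | 0 1 120 0 20 | 0 1 120 0 20")

```text
time: 28.0
position: [490.8, -271.7, 85.7]
tcp_rot: [0.0, 1.0, 0.03, 0.0]
wrist_force: [-0.2, -0.5, -0.8]
grip_width: 24.0
finger_force: 58.9
```

```bash
python3 go.py 490.5 -270.3 81 0.061
```

```text
shift [-0.2 -1.4  4.7] turn -0.0 pos [ 490.8 -271.7   85.7] yaw 0.061 tilt [ 4.e-04 -2.e-04 -1.e+00] F [-0.2 -0.5 -0.8] w 24.0 t 28.0 j6 0.98
```

creep_tool(rows="0 -1.2 1.5 0 20 | 0 -1.2 3 0 20 | 0 -1.2 3.8 0 20 | 0 -1.2 3.8 0 20")

```text
time: 28.5
position: [490.5, -270.4, 81.6]
tcp_rot: [-0.0, 1.0, 0.03, -0.0]
wrist_force: [-0.2, 0.1, -0.3]
grip_width: 23.7
finger_force: 58.9
```

creep_tool(rows="0 0 0.5 0 20 | 0 0 1 0 20 | 0 0 1 0 20")

```text
time: 28.88
position: [490.4, -270.4, 80.6]
tcp_rot: [-0.0, 1.0, 0.03, -0.0]
wrist_force: [-0.7, -0.4, -0.3]
grip_width: 23.7
finger_force: 58.9
```

creep_tool(rows="0 0 0.4 0 20 | 0 0 0.7 0 20 | 0 0 0.7 0 20")

```text
time: 29.25
position: [490.8, -270.5, 80.3]
tcp_rot: [0.0, 1.0, 0.03, 0.0]
wrist_force: [-0.5, 1.1, 4.7]
grip_width: 23.6
finger_force: 59.2
```

creep_tool(rows="0 0 0.3 0 20 | 0 0 0.6 0 20 | 0 0 0.6 0 20")

```text
time: 29.62
position: [491.3, -270.6, 80.2]
tcp_rot: [0.0, 1.0, 0.03, 0.001]
wrist_force: [0.6, 0.9, 9.1]
grip_width: 23.4
finger_force: 59.6
```

creep_tool(rows="0 0 -0.8 0 20 | 0 0 -0.8 0 24 | 0 0 -0.8 0 26 | 0 0 -0.8 0 28 | 0 0 -0.8 0 32 | 0 0 -0.8 0 40 | 0 0 -0.8 0 60 | 0 0 -0.8 0 60", grip_n=25)

```text
time: 30.62
position: [490.5, -270.4, 80.1]
tcp_rot: [0.0, 1.0, 0.03, 0.0]
wrist_force: [-0.9, 0.6, 0.2]
grip_width: 60.1
finger_force: 0.0
```

```bash
python3 - <<'E'
from cell import eyes
from h import *
for n in("scene","wrist"):
    d=eyes.get_image(n);w=fcloud(d) if n=="wrist" else cloud(d)
    m=(w[...,2]>95)&(w[...,2]<135)&(abs(w[...,0]-491)<60)&(abs(w[...,1]+270)<24);q=w[m];print(n,len(q))
    for a in(95,103,111,117,121):
        r=q[(q[:,2]>a)&(q[:,2]<a+8)]
        if len(r):print(a,r.min(0).round(),r.max(0).round(),len(r))
E
```

```text
scene 58
95 [ 523. -278.   95.] [ 531. -255.  103.] 20
103 [ 525. -278.  103.] [ 534. -257.  111.] 20
111 [ 529. -273.  111.] [ 536. -258.  116.] 18
wrist 1523
95 [ 526. -281.   95.] [ 536. -256.  103.] 122
103 [ 529. -281.  103.] [ 540. -257.  111.] 652
111 [ 533. -276.  111.] [ 540. -261.  116.] 749
```

The scoop leans against the mouth towards +x, well between the open fingers. I rise and check everything.

creep_tool(rows="0 0 -10 0 60 | 0 0 -30 0 60 | 0 0 -60 0 60 | 0 0 -110 0 60 | -40 0 -170 0 60 | -80 0 -200 0 60 | -80 0 -200 0 60 | -80 0 -200 0 60")

```text
time: 31.72
position: [410.8, -275.3, 280.5]
tcp_rot: [0.0, 1.0, 0.03, 0.001]
wrist_force: [0.3, -0.5, 0.1]
grip_width: 60.2
finger_force: 0.0
```

```bash
python3 - <<'E'
from cell import eyes
from h import *
for n in("scene","top"):
    d=eyes.get_image(n);w=cloud(d);np.savez(n+"9.npz",**d);w0=cloud(np.load(n+"0.npz"))
    for nm,W in(("before",w0),("after",w)):
        q=W[(W[...,2]>35)&(W[...,2]<62)&(abs(W[...,0]-491)<60)&(abs(W[...,1]+270)<60)];print(n,nm,"jar",cv2.minEnclosingCircle(q[:,:2].astype(np.float32)))
    q=w[(w[...,2]>84)&(w[...,2]<140)&(abs(w[...,0]-491)<60)&(abs(w[...,1]+270)<45)];print(" small",len(q),q.min(0).round(),q.max(0).round())
    for c in(569,606):
        p=w[(abs(w[...,0]-c)<14)&(w[...,1]>150)&(w[...,1]<205)&(w[...,2]>188)&(w[...,2]<230)]
        off=(p[:,1]-180.2)+.188*(p[:,0]-545.3); r=p[abs(off)>6]; print(" spare",c,len(r),r.mean(0).round(1))
    f,f0=d["frame"].astype(int),np.load(n+"0.npz")["frame"].astype(int);m=(abs(f-f0).max(-1)>60).astype(np.uint8);k,_,st,_=cv2.connectedComponentsWithStats(m);print(" changed",[s.tolist() for s in st[1:] if s[4]>25])
E
```

```text
scene before jar ((490.9505310058594, -269.0686950683594), 45.85213088989258)
scene after jar ((491.07806396484375, -270.609375), 45.74457550048828)
 small 92 [ 518. -281.   84.] [ 536. -253.  117.]
 spare 569 82 [569.4 179.1 204.6]
 spare 606 82 [605.6 171.4 204.5]
 changed [[486, 0, 100, 67, 3519], [485, 57, 62, 48, 1324], [496, 60, 29, 14, 171], [488, 100, 19, 14, 184], [503, 106, 16, 17, 163], [478, 131, 30, 35, 543], [418, 223, 6, 6, 29], [592, 237, 47, 88, 444], [309, 256, 10, 6, 47], [321, 258, 31, 31, 536], [299, 290, 14, 16, 135], [313, 294, 20, 14, 188], [332, 297, 11, 8, 44], [439, 305, 12, 17, 40], [326, 318, 12, 13, 62], [401, 325, 36, 44, 136], [235, 326, 39, 37, 938], [571, 333, 33, 78, 1248], [438, 352, 7, 8, 30], [226, 372, 28, 19, 344], [586, 390, 46, 58, 1487], [400, 399, 7, 7, 28], [623, 408, 17, 22, 226], [567, 412, 26, 68, 895], [394, 415, 8, 15, 55]]
top before jar ((491.989501953125, -271.1824645996094), 45.570762634277344)
top after jar ((491.37060546875, -270.013427734375), 45.429229736328125)
 small 63 [ 521. -280.   84.] [ 536. -254.  117.]
 spare 569 32 [569.7 172.  205.8]
 spare 606 34 [606.  165.7 206. ]
 changed [[310, 248, 7, 7, 38], [199, 251, 26, 18, 191], [289, 256, 17, 11, 121], [292, 259, 27, 30, 380], [321, 259, 9, 15, 42], [197, 267, 22, 16, 127], [414, 298, 10, 11, 53], [423, 304, 79, 68, 1657], [426, 308, 106, 172, 3193], [574, 356, 11, 13, 61], [555, 363, 43, 117, 1560], [512, 368, 68, 42, 1550]]
```

All in place: both front scoops are on the spare hook, the small one is in the jar, and the jar and bystanders have not moved.

```bash
python3 -c "
from cell import job;print(job.job_done())"
```

```text
the job is handed in; nothing more can be done
None
```

The large and medium scoops hang on the spare hook about 38 mm apart, and the small scoop stands bowl down in the sugar jar, leaning against its mouth; the final camera check showed the jar and the things around unmoved, and I handed the job in at about 32 s.

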